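Tighten the cash box hold-down nut

ROBOT

A 6-joint arm with a two-finger parallel gripper is mounted at the origin on the work surface. World frame = base frame: x ahead of the robot, y to its left, z up, the work surface at z = 0. Lengths are in mm, angles in rad, forces in N, time in s.
With the tool pointing down it reaches from about 200 to 875 mm from the base axis. Payload 3.4 kg.
Tool frame: the origin (TCP) lies at the very end of the fingers, on their centre line; the grasp point (between the pads) lies 19 mm behind it; z points along the fingers, y is the line along which they close (so a half turn about z gives the same grasp; the last joint's range is limited). The gripper opens to 94 mm and grips with 3 to 60 N. Pads are 16 mm wide; open, the fingers measure 119 mm over their backs; the gripper's body (75 mm by 177 mm) begins 78 mm behind the grasp point.
Start: joints at [-1.344, 0.276, 1.505, -0, 1.361, -0.121], TCP at [195.978, -540.609, 205.493] pointing down, gripper open.
Joint ranges: [-2.89, 2.89], [-0.75, 2.08], [0.22, 2.7], [-1.18, 4.32], [0.11, 2.71], [-2.7, 2.7]. Speed limits (rad/s): [2.57, 2.57, 3.14, 3.14, 3.14, 3.14].

INTERFACE

Orientations are given as a 3x3 rotation matrix whose columns are the frame's x, y, z axes.
In Python, from station import robot gives the robot as it stands. Calls block until the motion is done:
- robot.reach(position, orientation): joint-space move of the TCP to a pose.
- robot.move_straight(position, rot=None, max_speed=150, max_force=None): straight line of the TCP; rot=None keeps the orientation; max_speed is the mean speed in mm/s. With max_force (N) it stops when the force on the tool has changed by that much, and returns True; else False.
- robot.set_joints(angles): joint-space move.
- robot.move_gripper(opening, force=None): opening from 0.0 (shut) to 1.0 (fully open); force is the grip in N (None keeps the last); returns when the fingers have stopped.
- robot.wait(seconds).
- robot.solve_ik(position, orientation): joint angles nearest the present ones, or None.
- robot.sense(): the state.
- robot.read_camera(name): name is "scene" or "side" or "wrist"; returns (picture, depth): 400x640x3 uint8, red, green, blue; 400x640 float32, mm along the optical axis (not along the pixel's ray), 0 where there is no reading.
- robot.camera_model(name): a dict with "intrinsics" (3x3 intrinsics, pixels), "R" (3x3) and "t" (3): a world point X has camera coordinates R X + t; the wrist camera has in their place "mount" (4x4, takes a point from camera to tool coordinates, whose origin is the TCP and whose axes are the flange's). Camera axes: x right, y down, z forward; pixel columns grow to the right and rows downward; lengths in mm; the calibration is good to about 2 mm. A picture is of the moment at which its call begins: read the wrist's pose just before it. camera_model takes no time and is no camera call.
A pose or a line that the arm cannot do raises robot.IKError and nothing moves.
- robot.finish_job(): hands the job in; it is judged then, once.
Trained networks look in the newest picture that a camera, given by its name, has taken for a name from the list of things; names that differ only in an ending like _2 or _b are one class to them, and where a whole thing is asked for, a point or a joint stands for the part that bears it (a point fixed in the world has none). Each returns a list of dicts, best first, with "conf" (0 to 1); they miss things now and then, are a little off and sometimes report something else, mostly with a low value. They report only what shows in the picture. A call takes as long as a camera call. They do not tell look-alikes from the thing itself.
- robot.recognise(camera, name): "centre" ([x, y, z] in mm, in the coordinates of the camera as it stood for that picture, good to about 4 mm: the middle of the surface that is visible of it).
- robot.masks_of(camera, name): "region" (400x640 bool, what is visible of it).
The state is a dict: "time": time; "q": joint angles; "joint_velocities": joint speeds; "effort": joint torques, N m; "tcp_pos": TCP position; "eef_rot": TCP orientation; "force": force on the tool from outside, world axes, zero at the start; "moment": the same for the moment, N m; "finger_gap": opening from 0.0 (shut) to 1.0 (fully open); "finger_force": force on a finger pad.
Only numpy, scipy, OpenCV 4.12 (cv2) and the standard library are available. Lean on these libraries where they do the work, as an engineer would, in place of code of your own. Each camera call takes 0.05 s, during which the arm holds its last target. There are 200 camera calls.

TASK

The steel cash box on the teller's counter is held down by a square nut at the bottom of its deep bolt well, and the nut has worked loose. Take the long socket key from its holder, seat it fully on the nut and turn it clockwise until the nut just comes up firm, without ramming the key against the nut or box and without overtightening; then put the key back upright in its holder and let go. Leave the stamp, card terminal and pen cup where they are.

Things in the scene. Friction and masses are not known exactly. Their poses are not given: they have to be found in the camera images.
- well (a point): centre of the round mouth of the bolt well, flush with the top of the fixed grey steel cash box (150 x, 200 y, 110 mm high; box centre is 55 mm to -y of the well in the box's own axes). The well is vertical, 48 mm in diameter, 102 mm deep, with a flat steel ring round its mouth. z up
- nut_seat (a point): point on the well axis 100 mm below its mouth, on top of the nut's 2 mm washer. On it stands the nut: a square 20 mm across flats, 14 mm high (top face 86 mm below the mouth), topped by a 10 mm centring cone, 21 mm wide at its base, 10 mm at its top. This point's yaw is the box's: the square's direction is not known, feel for it (the key fits each quarter turn, about 6 deg play either way)
- nut (a joint): turn of the nut on its stud, rad, growing clockwise seen from above; says nothing of where the square points. Starts at 0 to 0.3; turns against a drag of about 0.12 Nm (more than the rub of a key resting on it with 5 N) until it beds at a hard stop at 0.90
- stud (a joint): elastic wind-up of the stud and washer under the nut, rad clockwise from above: 3 Nm per rad, so it tells the torque on the nut. 0 when nothing turns it, about 0.04 while the nut runs, climbing once the nut has bedded. Firm: 0.07 to 0.2 (0.2 to 0.6 Nm on the key); over 0.2 the nut is overtightened. Springs back to about 0 on release; the nut stays bedded
- key_grip (a point): centre of the grip of the long socket key, a loose steel tool, about 0.4 kg, 176 mm long, upright in its holder. The grip is a flat black crossbar 80 mm long (key's x), 16 mm thick (y), 36 mm high; its centre is 158 mm above the key's lower end. Below it a 14 mm round shaft, then a round socket 39.6 mm in diameter, 38 mm high, tapering to the shaft. z up
- key_mouth (a point): centre of the lower end (open mouth) of the key's socket, on the key's axis: a square recess 22 mm across and 28 mm deep, its sides along the key's x and y. Fully seated, the mouth rests on the nut's washer, 100 mm below the well mouth; resting on top of the nut without engaging it is 86 mm below
- holder_mouth (a point): centre of the round mouth of the key's holder, in the top of a fixed grey block 90 x 90 x 60 mm high. The vertical hole is 50 mm in diameter and 52 mm deep; the key stands on its floor. z up
- stamp: loose hand stamp, 38 x 26 x 70 mm high; origin under its centre
- terminal: loose card terminal lying flat, 170 (x) x 80 (y) x 32 mm high; origin under its centre
- pencup: loose steel pen cup, 72 mm in diameter, 90 mm high, with two pens that reach to 145 mm; origin under its centre
Mind the look-alikes: they are no part of the job. Leave any orange or red look-alike of the part that bears key_grip alone.

How it is judged:
By the outcome, as a careful person would: the job done as asked, in the order asked, and still so for the second after the job is handed in, with the robot touching nothing.
It also fails if it takes over 72 s, if anything falls off the work surface, if the arm or the gripper's body presses on something with over 40 N, if the wrist force passes 120 N, or if a joint passes its speed limit or range.

## Working session

There is one attempt and no reset: what is moved stays moved. The work goes in short steps, each a Python script; the robot and the scene stay as the last script left them, time stands still between calls to the robot, and variables do not carry over. Pictures are saved under pics/ and viewed, at most 10 in all, crops included, and the job is handed in when it is done.

```bash
mkdir -p pics; ls
python3 - <<'E'
from station import robot
import cv2,numpy as np
for c in("scene","side"):
    p,d=robot.read_camera(c); cv2.imwrite(f"pics/{c}0.png",p[:,:,::-1]); np.save(f"pics/{c}0.npy",d)
    m=robot.camera_model(c); R,t=m["R"],m["t"]
    for n in("well","key_grip","key_mouth","holder_mouth","stamp","terminal","pencup"):
        for r in robot.recognise(c,n)[:3]:
            print(c,n,round(r["conf"],2),np.round(R.T@(np.array(r["centre"])-t)))
print(robot.sense())
print(robot.camera_model("wrist"))
E
```

```text
pics
scene well 0.6 [ 553. -242.  108.]
scene key_grip 0.97 [638. 312. 138.]
scene key_grip 0.86 [583. 170. 160.]
scene key_grip 0.48 [ 553. -240.  108.]
scene key_mouth 0.96 [638. 311. 137.]
scene key_mouth 0.67 [461. 178.  68.]
scene key_mouth 0.59 [576. 172. 161.]
scene holder_mouth 0.8 [585. 149.  56.]
scene stamp 0.6 [482. -13.  15.]
scene terminal 0.87 [781.  31.  25.]
scene pencup 0.86 [ 789. -160.   54.]
side well 0.96 [ 513. -138.   97.]
side key_grip 0.82 [636. 319. 147.]
side key_grip 0.78 [452. 200.  66.]
side key_grip 0.67 [575. 184. 164.]
side key_mouth 0.95 [448. 196.  68.]
side key_mouth 0.68 [575. 183. 161.]
side key_mouth 0.59 [635. 319. 145.]
side holder_mouth 0.92 [560. 205.  52.]
side stamp 0.91 [473.   4.  25.]
side terminal 0.9 [792.  72.  28.]
side pencup 0.83 [ 780. -141.   67.]
{'time': 0.8, 'q': array([-1.34400118e+00,  2.75900974e-01,  1.50487267e+00, -4.45680446e-06,
        1.36068251e+00, -1.20979821e-01]), 'joint_velocities': array([ 4.43182384e-05, -5.73956796e-04,  1.48651770e-04, -1.09759118e-03,
       -1.21068787e-04, -7.87802089e-04]), 'effort': 
[... 360 characters left out ...]
9999991e-01]]), 'force': array([0.13062262, 0.55468355, 0.09903601]), 'moment': array([0.0230301 , 0.07268939, 0.03033691]), 'finger_force': 0.0, 'finger_gap': 0.9987305024227909}
{'intrinsics': array([[325.46991275,   0.        , 318.4955278 ],
       [  0.        , 325.46991275, 192.26727317],
       [  0.        ,   0.        ,   1.        ]]), 'mount': array([[ 6.84666093e-04, -9.72336205e-01, -2.33584749e-01,
         6.77152510e+01],
       [ 9.99999728e-01,  7.29382366e-04, -1.05053840e-04,
         9.04081262e-01],
       [ 2.72520249e-04, -2.33584614e-01,  9.72336441e-01,
        -1.78953886e+02],
       [ 0.00000000e+00,  0.00000000e+00,  0.00000000e+00,
         1.00000000e+00]])}
```

View pics/scene0.png

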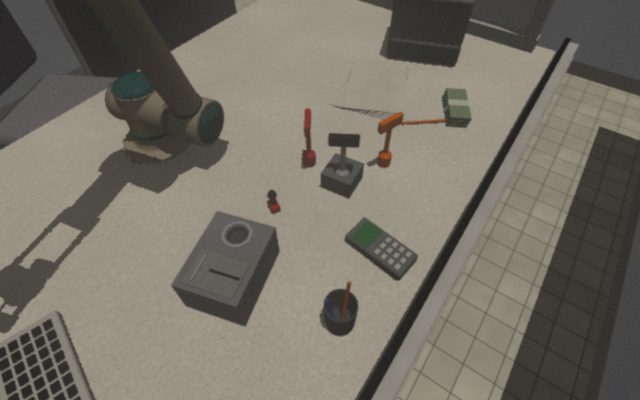

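View pics/side0.png

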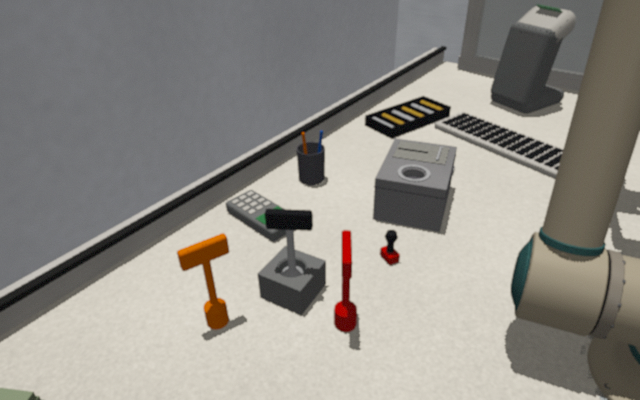

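The black key stands in the holder, at scene (343,150), between the red and orange look-alikes. The well is at scene (238,234) on the cash box. Next I'll look at both from near with the wrist camera.

```bash
cat > h.py <<'E'
from station import robot
import numpy as np,cv2
def down(a): # tool x axis at yaw a, tool pointing down
    c,s=np.cos(a),np.sin(a); return np.array([[c,s,0],[s,-c,0],[0,0,-1.]])
def cloud(name):
    s=robot.sense(); p,d=robot.read_camera(name); m=robot.camera_model(name); K=m["intrinsics"]
    v,u=np.mgrid[:400,:640]; X=np.dstack([(u-K[0,2])*d/K[0,0],(v-K[1,2])*d/K[1,1],d])
    if name=="wrist":
        M=m["mount"]; W=(X@M[:3,:3].T+M[:3,3])@s["eef_rot"].T+s["tcp_pos"]
    else: W=(X-m["t"])@m["R"]
    W[d<=0]=np.nan; return p,W
def tform(n,p,W):
    cv2.imwrite(f"pics/{n}.png",p[:,:,::-1]); np.save(f"pics/{n}.npy",W)
E
python3 - <<'E'
from h import *
for n,x in(("w_well",[490,-140,290]),("w_key",[540,180,340])):
    robot.reach(x,down(0.)); robot.wait(.3)
    p,W=cloud("wrist"); tform(n,p,W); s=robot.sense(); print(s["time"],s["q"].round(2))
a,b=[cv2.imread(f"pics/{n}.png") for n in("w_well","w_key")]
cv2.imwrite("pics/both.png",cv2.resize(np.vstack([a,b]),(480,600)))
E
```

```text
2.9833 [-0.42  0.14  1.48 -0.    1.52  1.16]
4.575 [ 0.2   0.22  1.25 -0.    1.67  1.77]
```

View pics/both.png

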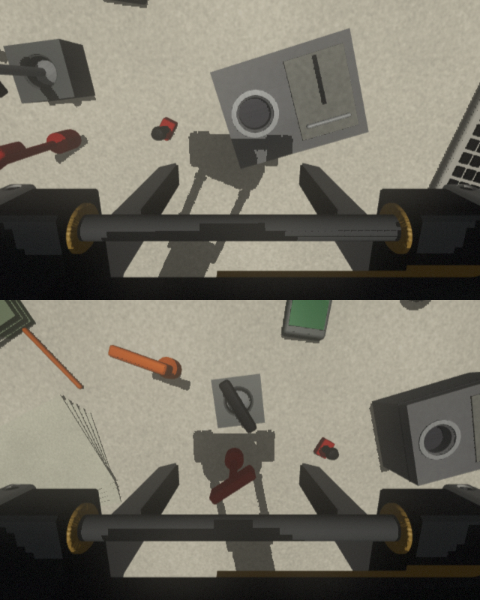

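The well ring is in the top view at (255,113) and the black crossbar over the holder in the lower view at (238,405), with the red look-alike just nearer to the robot. Now the positions from the depth data.

Run:
```python
from h import *
def circ(P):
    A=np.c_[2*P,np.ones(len(P))]; s=np.linalg.lstsq(A,(P**2).sum(1),rcond=None)[0]; return s[:2],np.sqrt(s[2]+s[:2]@s[:2])
def hole(W,z,c0,rmax):
    # first non-plane->plane transition along rays from the centre, plane z
    c=np.array(c0,float)
    pl=np.abs(W[...,2]-z)<5; Q=W[pl][:,:2]
    for _ in range(4):
        d=Q-c; r=np.hypot(*d.T); a=np.arctan2(d[:,1],d[:,0]); b=((a+np.pi)/(2*np.pi)*72).astype(int)%72
        E=[]
        for k in range(72):
            m=(b==k)&(r<rmax)
            if m.any(): i=np.argmin(np.where(m,r,1e9)); E.append(Q[i])
        E=np.array(E); c,R=circ(E)
        res=np.abs(np.hypot(*(E-c).T)-R); E=E[res<3]; c,R=circ(E)
    return c.round(1),R.round(1),len(E)
def rect(W,lo,hi,c0,rad):
    m=(W[...,2]>lo)&(W[...,2]<hi)&(np.hypot(W[...,0]-c0[0],W[...,1]-c0[1])<rad)
    P=W[m]; r=cv2.minAreaRect(P[:,:2].astype(np.float32)); return r,np.median(P[:,2]).round(1),len(P)
A=np.load("pics/w_well.npy");B=np.load("pics/w_key.npy")
# well centre guess: image crop px->640x400 
print("well near px",A[int(113/.75)-42,int(255/.75)],)
for nm,W in(("A",A),("B",B)):
    r=rect(W,100,120,(535,-180),190); print(nm,"boxtop",r)
    z=r[1]
    for g in((513,-138),):
        print("well",hole(W,z,g,40))
r=rect(B,170,195,(578,178),60); print("key",r)
for W in(A,B):
    r=rect(W,52,68,(578,178),75); print("holder",r); print(hole(W,r[1],(577,180),40))
print("red",rect(B,120,200,(460,185),70))
```

```text
well near px [ 564.12305737 -164.16164841  110.27353606]
A boxtop (((533.21533203125, -217.66831970214844), (150.6170196533203, 200.6767120361328), 16.817468643188477), np.float64(110.5), 24203)
well (array([ 517.5, -164.5]), np.float64(24.1), 72)
B boxtop (((522.371826171875, -181.31573486328125), (151.37718200683594, 127.6042251586914), 16.989124298095703), np.float64(109.9), 9979)
well (array([ 517.9, -162.4]), np.float64(24.9), 71)
key (((579.6278686523438, 179.7244873046875), (79.78163146972656, 16.033401489257812), 31.518293380737305), np.float64(183.3), 1206)
holder (((579.330078125, 179.37986755371094), (90.27690887451172, 92.27030181884766), 6.739602565765381), np.float64(59.5), 4878)
(array([579.9, 191.9]), np.float64(18.8), 24)
holder (((579.2606201171875, 179.6301727294922), (90.13796997070312, 89.95909118652344), 6.8200860023498535), np.float64(59.7), 2749)
(array([579.8, 179.7]), np.float64(25.6), 25)
red (((457.15673828125, 188.5589599609375), (16.606231689453125, 79.01487731933594), 34.753028869628906), np.float64(174.4), 1413)
```

```bash
cat >> h.py <<'E'
HY=np.deg2rad(31.5)+np.pi; HC=np.array([579.6,179.7]); WC=np.array([517.4,-164.7])
def st(l=""):
    s=robot.sense(); print(l,round(s["time"],2),"p",s["tcp_pos"].round(1),"F",s["force"].round(1),"M",s["moment"].round(3),"gap",round(s["finger_gap"],3),"ff",round(s["finger_force"],1),"q6",s["q"][5].round(2)); return s
E
python3 - <<'E'
from h import *
robot.reach([*HC,255],down(HY)); st()
print(robot.move_straight([*HC,147],max_speed=120,max_force=8)); st()
robot.move_gripper(0.1,force=55); st("grip")
print(robot.move_straight([*HC,150],max_speed=30)); robot.wait(.2); st()
print(robot.move_straight([*HC,340],max_speed=150)); robot.wait(.2); st("up")
robot.reach([*WC,340],down(HY)); robot.wait(.3); st("well")
# key end is 139 below TCP -> at 201; 
p,W=cloud("wrist"); tform("held",p,W)
p,W=cloud("side"); tform("held_s",p,W)
a,b=[cv2.imread(f"pics/{n}.png") for n in("held","held_s")]
cv2.imwrite("pics/both2.png",cv2.resize(np.vstack([a,b]),(480,600)))
E
```

```text
7.67 p [579.6 179.7 255.1] F [-0.3  0.3  0.1] M [ 0.178 -0.117  0.015] gap 1.001 ff 0.0 q6 -1.93
False
 8.72 p [580.2 179.8 147.8] F [0.  0.7 0.4] M [ 0.096 -0.128 -0.025] gap 0.998 ff 0.0 q6 -1.93
grip 9.9 p [579.6 179.7 146.9] F [-1.  -0.4 -0.5] M [ 0.126 -0.172 -0.016] gap 0.169 ff 55.0 q6 -1.93
False
 10.35 p [579.3 179.6 149.6] F [-0.4  0.3 -3.6] M [ 0.038 -0.085  0.041] gap 0.168 ff 55.0 q6 -1.93
False
up 11.97 p [579.4 179.6 339.2] F [ 0.2  0.3 -4.3] M [ 0.104 -0.112 -0.013] gap 0.167 ff 55.0 q6 -1.93
well 13.58 p [ 517.7 -163.9  339.9] F [ 0.  -0.4 -3.5] M [ 0.057 -0.084  0.03 ] gap 0.166 ff 55.0 q6 -2.56
```

View pics/both2.png

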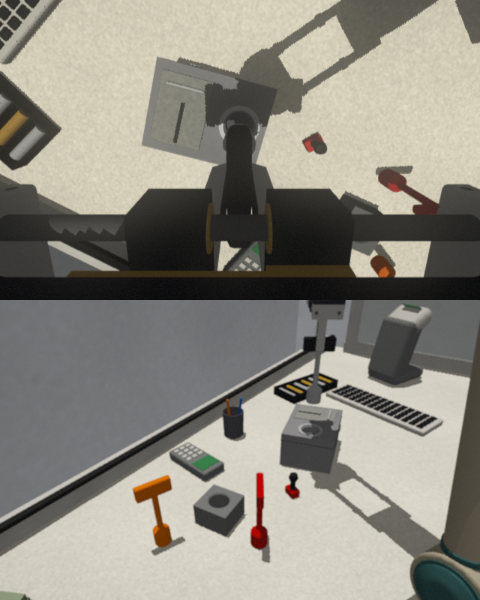

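The key hangs upright over the box and the holder is empty. I'll check the socket's offset from the saved clouds, then descend under guard.

Run:
```python
from h import *
from scipy.optimize import least_squares
for n in("held","held_s"):
    W=np.load(f"pics/{n}.npy"); 
    for lo,hi,R in((202,236,19.8),(255,300,7)):
        m=(W[...,2]>lo)&(W[...,2]<hi)&(np.hypot(W[...,0]-517,W[...,1]+164)<35); P=W[m][:,:2]
        if len(P)<15: print(n,lo,len(P)); continue
        f=least_squares(lambda c:np.hypot(*(P-c).T)-R,P.mean(0),loss="soft_l1"); print(n,lo,len(P),f.x.round(1),"cost",round(f.cost/len(P),2),"zmin",round(W[m][:,2].min(),1))
    m=np.abs(W[...,2]-110)<4; m&=np.hypot(W[...,0]-517,W[...,1]+164)<34; Q=W[m][:,:2]
    d=np.hypot(*(Q-WC).T); 
    print(n,"ring",len(Q),np.percentile(d,[0,2,10]).round(1))
W=np.load("pics/held_s.npy")
m=(np.abs(W[...,2]-60)<4)&(np.hypot(W[...,0]-580,W[...,1]-180)<80); print("holder side",cv2.minAreaRect(W[m][:,:2].astype(np.float32)))
m=(np.abs(W[...,2]-110)<4)&(np.hypot(W[...,0]-533,W[...,1]+218)<150); print("box side",cv2.minAreaRect(W[m][:,:2].astype(np.float32)))
```

```text
held 202 68 [ 518.8 -164.1] cost 0.02 zmin 202.3
held 255 0
held ring 787 [23.4 23.9 25.2]
held_s 202 302 [ 517.6 -164.9] cost 0.48 zmin 202.6
held_s 255 156 [ 517.5 -164.7] cost 0.49 zmin 255.1
held_s ring 236 [20.8 22.5 24.3]
holder side ((578.5535278320312, 179.59817504882812), (92.43724822998047, 92.6130599975586), 7.155882358551025)
box side ((532.6697998046875, -217.0810089111328), (150.2421875, 206.9915771484375), 16.748014450073242)
```

Run:
```python
from h import *
R=down(HY)
print(robot.move_straight([*WC,240],max_speed=120,max_force=6)); st()
print(robot.move_straight([*WC,180],max_speed=60,max_force=6)); st()
print(robot.move_straight([*WC,146],max_speed=15,max_force=4)); st("touch")
```

```text
False
 14.67 p [ 518.  -165.   240.8] F [ 0.5  0.1 -4.5] M [ 0.066 -0.124 -0.009] gap 0.168 ff 55.0 q6 -2.56
False
 15.82 p [ 517.8 -164.9  180.5] F [-0.3 -0.3 -2.9] M [ 0.104 -0.1    0.003] gap 0.168 ff 55.0 q6 -2.56
True
touch 17.06 p [ 517.4 -164.7  162.6] F [-0.5 -0.7  4.8] M [ 0.142 -0.126  0.052] gap 0.165 ff 55.0 q6 -2.56
```

Run:
```python
from h import *
y=HY
for k in range(11):
    y-=0.15
    z=robot.sense()["tcp_pos"][2]
    robot.move_straight([*WC,z+1.0],max_speed=20)
    robot.reach([*WC,z+1.0],down(y))
    hit=robot.move_straight([*WC,156],rot=down(y),max_speed=15,max_force=4)
    s=st(f"{k} {hit}")
    if s["tcp_pos"][2]<159: break
print("yaw",y)
if s["tcp_pos"][2]<159:
    print(robot.move_straight([*WC,147.],max_speed=12,max_force=5)); st("seat")
```

```text
0 True 17.86 p [ 517.1 -164.6  162.6] F [-0.7 -0.2  4.5] M [ 0.089 -0.11   0.047] gap 0.168 ff 55.0 q6 -2.41
1 True 18.66 p [ 517.1 -164.5  162.4] F [-0.1 -0.1  3.8] M [ 0.044 -0.131  0.006] gap 0.163 ff 55.0 q6 -2.26
2 False 19.86 p [ 517.2 -164.5  155.8] F [-0.2  0.8 -4.5] M [ 0.449 -0.013  0.023] gap 0.17 ff 55.0 q6 -2.11
yaw 3.241371367968007
True
seat 20.46 p [ 517.3 -164.4  148.9] F [-0.4  0.2  5.7] M [ 0.037 -0.14  -0.067] gap 0.163 ff 55.0 q6 -2.11
```

```bash
cat >> h.py <<'E'
def mz(n=8):
    v=[]
    for _ in range(n): robot.wait(.02); v.append(robot.sense()["moment"][2])
    return np.mean(v)
E
python3 - <<'E'
from h import *
y=3.241371; z=149.0
robot.move_straight([*WC,z],rot=down(y),max_speed=10); b=mz(10); st(f"base {b:.3f}")
for k in range(32):
    y-=0.04
    robot.reach([*WC,z],down(y)); m=mz()-b; s=robot.sense()
    print(k,round(s["time"],1),round(y,3),"m",round(m,3),"q6",s["q"][5].round(3),"z",s["tcp_pos"][2].round(1),"Fz",s["force"][2].round(1))
    if abs(m)>0.29: break
E
```

```text
base -0.014 21.1 p [ 517.3 -164.5  148.9] F [0.2 1.1 1.3] M [ 0.584 -0.017 -0.032] gap 0.168 ff 55.0 q6 -2.11
0 21.5 3.201 m 0.03 q6 -2.068 z 148.9 Fz 0.9
1 21.9 3.161 m 0.023 q6 -2.028 z 148.9 Fz 0.8
2 22.2 3.121 m 0.026 q6 -1.988 z 148.9 Fz -0.6
3 22.6 3.081 m 0.056 q6 -1.948 z 148.9 Fz -1.0
4 23.0 3.041 m 0.037 q6 -1.908 z 148.9 Fz -0.3
5 23.4 3.001 m 0.07 q6 -1.868 z 148.9 Fz -1.5
6 23.8 2.961 m 0.144 q6 -1.828 z 148.9 Fz -0.7
7 24.2 2.921 m 0.149 q6 -1.788 z 148.9 Fz -0.5
8 24.6 2.881 m 0.153 q6 -1.748 z 148.9 Fz -0.3
9 24.9 2.841 m 0.141 q6 -1.708 z 148.9 Fz -1.2
10 25.3 2.801 m 0.169 q6 -1.668 z 148.9 Fz -1.6
11 25.7 2.761 m 0.133 q6 -1.628 z 148.9 Fz -2.1
12 26.1 2.721 m 0.127 q6 -1.588 z 148.9 Fz -2.3
13 26.5 2.681 m 0.157 q6 -1.548 z 148.9 Fz -1.4
14 26.9 2.641 m 0.139 q6 -1.508 z 148.9 Fz -1.7
15 27.2 2.601 m 0.137 q6 -1.468 z 148.9 Fz -2.0
16 27.6 2.561 m 0.127 q6 -1.428 z 148.9 Fz -3.0
17 28.0 2.521 m 0.127 q6 -1.388 z 149.0 Fz -2.7
18 28.4 2.481 m 0.141 q6 -1.348 z 149.0 Fz -3.8
19 28.8 2.441 m 0.113 q6 -1.308 z 148.9 Fz -3.2
20 29.1 2.401 m 0.13 q6 -1.268 z 149.0 Fz -3.7
21 29.5 2.361 m 0.14 q6 -1.228 z 148.9 Fz -3.3
22 29.9 2.321 m 0.127 q6 -1.188 z 149.0 Fz -3.2
23 30.3 2.281 m 0.152 q6 -1.148 z 149.0 Fz -2.8
24 30.7 2.241 m 0.257 q6 -1.108 z 149.0 Fz -3.5
25 31.1 2.201 m 0.351 q6 -1.068 z 149.0 Fz -3.8
```

Run:
```python
from h import *
y=2.201371; z=149.0
print("hold",mz(10)+.014)
for k in range(3):
    y+=0.06; robot.reach([*WC,z],down(y)); print(round(y,3),round(mz()+.014,3))
print(robot.move_straight([*WC,190],rot=down(y),max_speed=40,max_force=12)); st("out")
print(robot.move_straight([*WC,330],rot=down(y),max_speed=150,max_force=12)); st("up")
robot.reach([*HC,330],down(HY)); robot.wait(.3); st("holder")
p,W=cloud("side"); tform("ret",p,W)
from scipy.optimize import least_squares
for lo,hi,R in((193,226,19.8),(245,290,7)):
    m=(W[...,2]>lo)&(W[...,2]<hi)&(np.hypot(W[...,0]-580,W[...,1]-180)<35); P=W[m][:,:2]
    print(lo,len(P),least_squares(lambda c:np.hypot(*(P-c).T)-R,P.mean(0),loss="soft_l1").x.round(1))
m=(np.abs(W[...,2]-60)<4)&(np.hypot(W[...,0]-580,W[...,1]-180)<80); print(cv2.minAreaRect(W[m][:,:2].astype(np.float32)))
```

```text
hold 0.3778801252075905
2.261 0.226
2.321 0.058
2.381 0.03
False
out 33.56 p [ 517.2 -164.6  189.7] F [ 0.5 -0.4 -3.7] M [-0.011 -0.132 -0.062] gap 0.165 ff 55.0 q6 -1.25
False
up 34.64 p [ 516.9 -164.5  328.9] F [-1.  -0.1 -3.7] M [-0.046 -0.115 -0.013] gap 0.166 ff 55.0 q6 -1.25
holder 36.26 p [579.8 178.7 330.1] F [ 0.   0.1 -4.7] M [ 0.055 -0.059 -0.057] gap 0.167 ff 55.0 q6 -1.93
193 405 [579.7 178.1]
245 219 [579.3 178.2]
((578.5025634765625, 180.1125030517578), (91.58468627929688, 94.28213500976562), 7.674333572387695)
```

Run:
```python
from h import *
print(robot.move_straight([*HC,210],max_speed=100,max_force=7)); st()
print(robot.move_straight([*HC,160],max_speed=60,max_force=6)); st()
print(robot.move_straight([*HC,144.5],max_speed=12,max_force=4)); s=st("floor")
if s["tcp_pos"][2]<149:
    robot.move_gripper(0.4); robot.wait(.3); robot.move_gripper(1.0); st("open")
    robot.move_straight([*HC,260],max_speed=100,max_force=8); robot.reach([500,20,340],down(HY)); robot.wait(.5); st()
    p,W=cloud("side"); tform("end",p,W)
    m=(W[...,2]>172)&(W[...,2]<195)&(np.hypot(W[...,0]-580,W[...,1]-180)<60)
    print(cv2.minAreaRect(W[m][:,:2].astype(np.float32)),W[m][:,2].max())
```

```text
False
 37.66 p [580.1 179.8 210.8] F [ 0.9  0.3 -5.2] M [ 0.059 -0.135  0.043] gap 0.17 ff 55.0 q6 -1.93
False
 38.64 p [580.  179.8 160.4] F [ 0.5 -0.2 -4. ] M [ 0.081 -0.129  0.053] gap 0.163 ff 55.0 q6 -1.93
True
floor 39.64 p [579.5 179.7 146.9] F [-0.4 -0.3  6.1] M [ 0.078 -0.108 -0.004] gap 0.168 ff 55.0 q6 -1.93
open 41.48 p [578.1 179.4 145. ] F [ 0.4  0.1 -0.7] M [ 0.074 -0.085  0.015] gap 1.0 ff 0.0 q6 -1.93
 44.08 p [500.1  20.3 339.8] F [ 0.2 -0.  -0.4] M [ 0.102 -0.102  0.011] gap 1.0 ff 0.0 q6 -2.22
((578.3253173828125, 180.33335876464844), (80.02810668945312, 18.633859634399414), 31.667797088623047) 185.21083066084583
```

View pics/end.png

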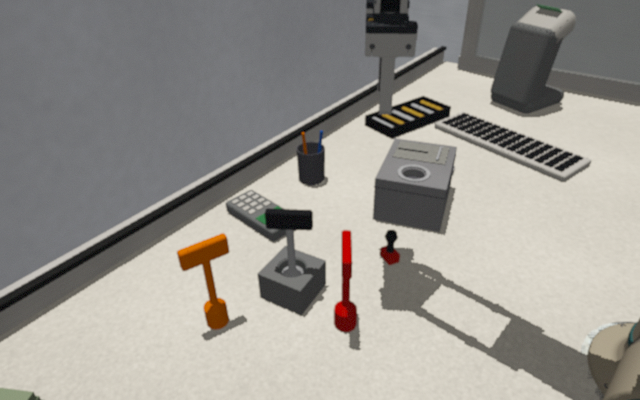

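The key stands upright in its holder at (290,240), the gripper is clear of it, and everything else is where it started.

```bash
python3 -c "
from station import robot
print(robot.finish_job())"
```

```text
the job is handed in; nothing more can be done
None
```

I tightened the nut to about 0.38 Nm by the wrist sensor (firm is 0.2 to 0.6), put the key back upright in its holder and let go, then handed the job in at about 44 s; the stamp, terminal, pen cup and look-alikes were not moved.

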